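# Right the toppled sample vial and hold it ready over the zeroing scale

### The job

One of the three green-capped sample vials has toppled: without dropping it, stand it upright on the counter on its own side of the low divider and let go of it. Then take it again, lift it over the top of the divider (not round its ends, not hitting it) and finish still holding it, upright and motionless, centred over the raised square locating frame on the scale's pan and turned square with it, its underside about a centimetre above the frame. The scale is zeroing itself, so nothing may touch it at any time, and the other vials, scoop, gauge case and rubber stopper stay where they are.

Things in the scene. Friction and masses are not known exactly. Their poses are not given: they have to be found in the camera images.
- vial: The toppled vial, rigid, 92 mm tall, 90 g: white square body 34 x 34 mm, 70 mm high, then a round green cap 32 mm across, 22 mm high, same axis. Origin: centre of the underside (end away from the cap); z runs from underside to cap; x, y square to the flat sides. It lies on a flat side (axis level, 17 mm up), on the robot's right (-y) of the divider, cap pointing roughly away from the robot.
- scale: Counting scale, fixed on the robot's left (+y) of the divider, 250 mm (x) x 190 mm (y). Origin: centre of its underside on the counter; x from console to pan. Stainless pan 165 x 175 mm, top 68 mm above the counter; at -x a low black console with display and a yellow push button, its top 78 mm up (highest point). Nothing may touch it.
- seat (a point): Centre of the square locating frame on the scale's pan, at the frame's top: 76 mm above the counter, 35 mm along the scale's x from its origin. The frame is four aluminium corner angles 8 mm high, 42 mm inside, 50 mm outside, its sides along the scale's x and y. Axes are the scale's.
- divider: Low fixed divider standing on the counter between the fallen vial and the scale: an aluminium panel with a wooden top rail, 340 mm long (its x), at most 30 mm thick (its y; 16 mm at the rail), 100 mm high. Origin: centre of its underside; y points to the scale's side.
- vial_b: A like vial standing upright, loose, to be left alone. Origin: centre of its underside. The three far places (beyond the fallen vial, and beyond the scale) are shared at random by this one, the other standing vial and the stopper.
- vial_c: The other standing vial, same size, loose, to be left alone. Origin: centre of its underside.
- scoop: Stainless hand scoop lying on the counter, loose, 200 mm long, 57 mm wide, 30 mm high. Origin: underside where handle meets blade; blade reaches 90 mm along +x, handle 103 mm along -x. Leave alone.
- gauge_case: Chrome feeler gauge case lying flat near the divider on the vial's side, loose, 100 mm (x) x 24 mm (y) x 16 mm high. Origin: centre of its underside. Leave alone.
- stopper: Black rubber bin stopper, loose, 44 mm across, 34 mm high. Origin: centre of its underside. Leave alone.
There are look-alikes about, which are no part of the job. What is shaped like the vial but red or yellow is not meant.

How it is judged:
By the outcome, as a careful person would: the job done as asked, in the order asked, and still so for the second after the job is handed in, while the arm keeps its last pose, push and grip.
It also fails if it takes over 67 s, if anything falls off the work surface, if the arm or the gripper's body presses on something with over 40 N, if the wrist force passes 120 N, or if a joint passes its speed limit or range.

### The arm

A 6-joint arm with a two-finger parallel gripper is mounted at the origin on the work surface. World frame = base frame: x ahead of the robot, y to its left, z up, the work surface at z = 0. Lengths are in mm, angles in degrees, forces in N, time in s.
With the tool pointing down it reaches from about 350 to 850 mm from the base axis. Payload 8.1 kg.
Tool frame: the origin (TCP) lies midway between the tips of the shut fingers; the grasp point (between the pads) lies 19 mm behind it; z points along the fingers, y is the line along which they close (so a half turn about z gives the same grasp; the last joint's range is limited). The gripper opens to 85 mm and grips with 20 to 120 N. Pads are 22 mm wide; open, the fingers measure 114 mm over their backs; the gripper's body (76 mm by 85 mm) begins 54 mm behind the grasp point. The pads swing forward as they close: fully open they stand 13 mm farther back than shut.
Start: joints at [66.154, 7.471, 85.268, -0, 87.261, -4.893], TCP at [194.858, 567.482, 231.292] pointing down, gripper open.
Joint ranges: [-169.43, 169.43], [-51.17, 129.36], [1.28, 143.12], [-76.62, 256.62], [0, 156.53], [-152.29, 152.29]. Speed limits (degrees/s): [136.94, 136.94, 159.86, 180, 180, 180].

### API

Orientations are given as [roll, pitch, yaw] about the fixed x, y, z axes, in that order (R = Rz(yaw) Ry(pitch) Rx(roll)).
In Python, from bench import r gives the robot as it stands. The module is installed in compiled form; this text tells all that it offers.
- The arm moves only by the tool jog_arm, never from a script. Its argument "rows" is a list of rows, each a list of 2 entries, a list of its own where there are three numbers: the shift along the tool's x, y, z in mm, then the turn, a rotation vector about the tool's x, y, z in rad. A call has 1 to 10 rows; each row is the pose to reach, as a shift and turn from the pose commanded when the call began, along the tool's axes at that moment; what a row does not reach only later rows make up. A row lasts 1/10 s, in which the tool goes at most 50 mm and 8.59 degrees, less where a joint would pass 70% of its speed; a pose out of reach is approached as far as the arm can. A call with a gripper value outside its range is refused whole. "grip" is the finger opening in mm, from 0 to 85.4, set as the call begins (left out, the last holds). The fingers move at their own pace and stop on an object; "force" is the grip in N (left out, the last holds). Time passes only in rows, so rows that repeat a pose let the fingers close. It gives the time, the measured TCP pose, the force, the opening and the grip force at its end, in the units of the state.
- r.sense(): the state, without advancing time (a new reading comes with each control period).
- r.snapshot(name): name is "scene" or "top" or "wrist"; returns (picture, depth): 480x640x3 uint8, blue, green, red; 480x640 float32, mm along the optical axis (not along the pixel's ray), 0 where there is no reading.
- r.camera_params(name): a dict with "fx", "fy", "cx", "cy" (pixels), "dist_coeffs" ([k1, k2, p1, p2, k3] as OpenCV has them; the pictures are not rectified), "pose" (4x4, takes a point from camera to world coordinates); the wrist camera has in their place "tool_from_camera" (4x4, takes a point from camera to tool coordinates, whose origin is the TCP and whose axes are the flange's). Camera axes: x right, y down, z forward; pixel columns grow to the right and rows downward; lengths in mm; the calibration is good to about 2 mm. A picture is of the moment at which its call begins: read the wrist's pose just before it. camera_params takes no time and is no camera call.
- r.hand_in(): hands the job in; it is judged then, once.
The state is a dict: "time": time; "joint_pos": joint angles; "qd": joint speeds; "joint_efforts": joint torques, N m; "tool_pos": TCP position; "tcp_rot": TCP orientation; "ft_force": force on the tool from outside, world axes, zero at the start; "wrist_torque": the same for the moment, N m; "finger_gap": finger opening in mm; "grip_force": force on a finger pad.
Only numpy, scipy, OpenCV 4.12 (cv2) and the standard library are available. Lean on these libraries where they do the work, as an engineer would, in place of code of your own. Each camera call takes 0.05 s, during which the arm holds its last target. There are 200 camera calls.

## Working session

There is one attempt and no reset: what is moved stays moved. The work goes in short steps, Python scripts to look and compute and a tool call to move; the robot and the scene stay as the last step left them, time stands still between calls to the robot, and variables do not carry over. Pictures are saved under pics/ and viewed, at most 10 in all, crops included, and the job is handed in when it is done.

Besides the shell and the picture viewer there is one more tool, called after "Request:" as name([rows], argument=value, ...), one row to a line, values as JSON. jog_arm: Moves the arm, as the interface text tells. Its arguments: {"type":"object","properties":{"rows":{"type":"array"},"grip":{"type":"number"},"force":{"type":"number"}},"required":["rows"]}

```bash
mkdir -p pics
cat > h.py <<'E'
import numpy as np, cv2
from bench import r
from scipy.spatial.transform import Rotation as R
def pts(name, uv, depth, pose=None):
    p=r.camera_params(name); K=np.array([[p['fx'],0,p['cx']],[0,p['fy'],p['cy']],[0,0,1.]])
    T=np.array(p['pose']) if pose is None else pose
    uv=np.array(uv,float); n=cv2.undistortPoints(uv.reshape(-1,1,2),K,np.array(p['dist_coeffs'])).reshape(-1,2)
    d=np.array(depth,float)
    c=np.c_[n*d[:,None],d]
    return c@T[:3,:3].T+T[:3,3]
def ray(name,uv,z,pose=None):
    a=pts(name,uv,np.full(len(uv),1.),pose); b=pts(name,uv,np.full(len(uv),2.),pose)
    d=b-a; return a+d*((z-a[:,2])/d[:,2])[:,None]
def wristpose():
    s=r.sense(); T=np.eye(4); T[:3,:3]=R.from_euler('xyz',s['tcp_rot'],degrees=True).as_matrix(); T[:3,3]=s['tool_pos']
    return T@np.array(r.camera_params('wrist')['tool_from_camera'])
E
python3 - <<'E'
from h import *
for n in ('scene','top'):
    im,d=r.snapshot(n); cv2.imwrite(f'pics/{n}0.png',im); np.save(n+'0d.npy',d); print(n,{k:np.round(v,3).tolist() for k,v in r.camera_params(n).items()})
print(r.sense()); print(r.camera_params('wrist'))
E
```

```text
scene {'fx': 505.69, 'fy': 505.69, 'cx': 320.259, 'cy': 242.179, 'dist_coeffs': [-0.079, 0.0, 0.0, 0.0, 0.0], 'pose': [[0.26, 0.573, -0.777, 1350.489], [0.965, -0.168, 0.199, -291.555], [-0.017, -0.802, -0.597, 651.938], [0.0, 0.0, 0.0, 1.0]]}
top {'fx': 505.314, 'fy': 505.314, 'cx': 325.086, 'cy': 242.962, 'dist_coeffs': [-0.023, 0.0, 0.0, 0.0, 0.0], 'pose': [[-0.017, -0.99, 0.139, 445.081], [-1.0, 0.017, 0.0, -103.999], [-0.002, -0.139, -0.99, 1110.947], [0.0, 0.0, 0.0, 1.0]]}
{'time': 0.1, 'joint_pos': array([ 6.61528377e+01,  7.50913385e+00,  8.53231370e+01, -9.35290560e-04,
        8.72642650e+01, -4.89322005e+00]), 'qd': array([-0.02045327, -0.06168033, -0.08220521,  0.01483332, -0.0013743 ,
       -0.02411196]), 'joint_efforts': array([ 1.39932970e-03, -5.70962691e+01, -5.01933897e+01, -1.56953975e-04,
        8.43538670e-03, -5.39689961e-05]), 'tool_pos': array([194.66435334, 567.00550723, 230.36559845]), 'tcp_rot': array([-1.79903736e+02, -7.30367188e-03,  1.61046097e+02]), 'ft_force': array([-0.08828947, -0.06560933, -0.19828738]), 'wrist_torque': array([-0.01141294,  0.02042258,  0.03176863]), 'grip_force': 0.0, 'finger_gap': 85.26383869513693}
{'fx': 348.1511774636856, 'fy': 348.1511774636856, 'cx': 316.5675643718755, 'cy': 238.6489197762588, 'dist_coeffs': array([-0.00047638,  0.        ,  0.        ,  0.        ,  0.        ]), 'tool_from_camera': array([[ 1.41443207e-04, -9.56863126e-01, -2.90539047e-01,
         7.35483295e+01],
       [ 9.99999603e-01,  3.91092949e-04, -8.01197889e-04,
         5.96766314e-01],
       [ 8.80264489e-04, -2.90538819e-01,  9.56862801e-01,
        -1.42311817e+02],
       [ 0.00000000e+00,  0.00000000e+00,  0.00000000e+00,
         1.00000000e+00]])}
```

View pics/top0.png

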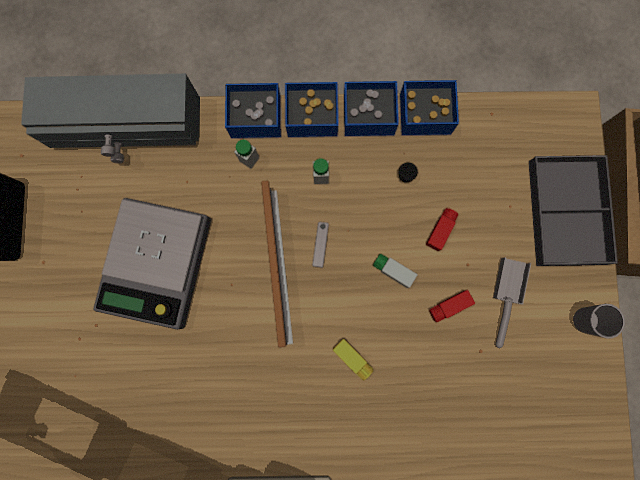

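View pics/scene0.png

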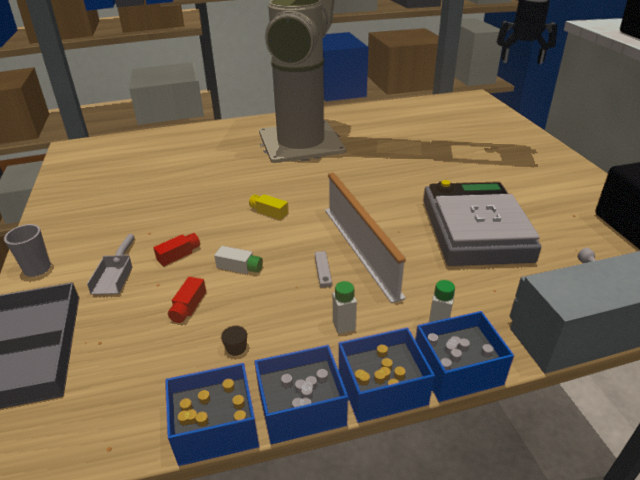

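In the top picture, four things are vial-shaped and lying down: white with a green cap (395,270), red (442,229), red (452,306) and yellow (352,358). Only (395,270), cap at (381,262), has a white body and green cap, so it is the one meant. The standing vials are at (245,152) and (321,170), the stopper at (408,172), the gauge case at (320,245) and the scale's frame at (151,245). I'll confirm the vial in a crop and read the frame from it too.

Run:
```python
from h import *
im=cv2.imread('pics/top0.png')
a=cv2.resize(im[232:304,355:435],None,fx=5,fy=5,interpolation=cv2.INTER_CUBIC)  #400x360
b=cv2.resize(im[190:340,90:215],(400,480),interpolation=cv2.INTER_CUBIC) # 3.2x
c=np.zeros((480,800,3),np.uint8); c[:360,:400]=a; c[:,400:]=b
cv2.imwrite('pics/crop1.png',c)
# depth-based: vial blob
d=np.load('top0d.npy'); v,u=np.mgrid[0:480,0:640]
P=pts('top',np.c_[u.ravel(),v.ravel()],d.ravel()).reshape(480,640,3)
np.save('P.npy',P)
sub=np.zeros((480,640),bool); sub[240:300,365:425]=1
m=sub&(P[...,2]>22)
q=P[m]; print(len(q),np.median(q[:,2])); 
box=cv2.minAreaRect(q[:,:2].astype(np.float32)); print('vial',box)
sub[:]=0; sub[190:340,90:215]=1
m=sub&(P[...,2]>45); q=P[m]; print('scale',cv2.minAreaRect(q[:,:2].astype(np.float32)),np.percentile(q[:,2],[5,50,95]))
for n,(x0,x1,y0,y1) in dict(div=(255,300,170,355),case=(308,332,215,272),vb=(310,335,150,190)).items():
    sub[:]=0; sub[y0:y1,x0:x1]=1; q=P[sub&(P[...,2]>(80 if n!='case' else 9))]; print(n,len(q),cv2.minAreaRect(q[:,:2].astype(np.float32)),q[:,2].max())
print('table z',np.median(P[280:330,370:420,2]))
```

```text
699 34.72947882238395
vial ((483.77655029296875, -203.62136840820312), (94.16497802734375, 191.88819885253906), 47.36566925048828)
scale ((526.4390258789062, 124.59855651855469), (482.1180725097656, 248.5091094970703), 76.96031951904297) [49.60880201 68.10845243 73.05750134]
div 1372 ((555.72509765625, -41.013580322265625), (337.9495544433594, 102.15717315673828), 5.998015880584717) 1110.9468657338673
case 501 ((547.0258178710938, -92.04972839355469), (31.333702087402344, 202.87974548339844), 87.90544891357422) 1110.9468657338673
vb 190 ((605.3316040039062, -94.64861297607422), (31.407835006713867, 320.1549377441406), 89.06989288330078) 1110.9468657338673
table z 1.4405247818658609
```

View pics/crop1.png

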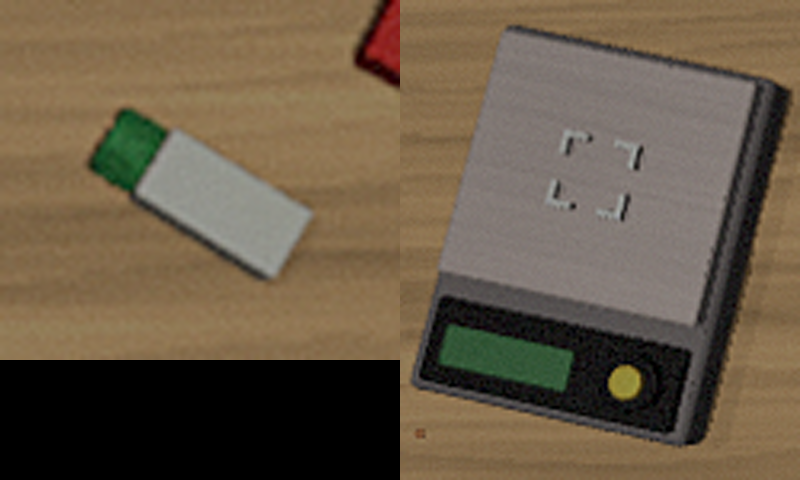

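The crop confirms it: white body and green cap, lying at the left of the crop. The body corners are at crop (177,128), (313,213), (273,279) and (135,190). The frame corners are at about (565,130), (640,148), (625,220) and (547,203).

```bash
cat >> h.py <<'E'
def rel(pos,Rm):
    s=r.sense(); R0=R.from_euler('xyz',s['tcp_rot'],degrees=True)
    print('shift',np.round(R0.inv().apply(np.array(pos)-s['tool_pos']),1),'turn',np.round((R0.inv()*R.from_matrix(Rm)).as_rotvec(),4))
def tool(az,phi):
    "tool-down with x_t at azimuth az, then turned phi about its y (deg)"
    return (R.from_euler('xyz',[180,0,az],degrees=True)*R.from_euler('y',phi,degrees=True)).as_matrix()
E
python3 - <<'E'
from h import *
P=np.load('P.npy'); ok=P[...,2]<400
def rect(x0,x1,y0,y1,zl,zh=400):
    s=np.zeros((480,640),bool); s[y0:y1,x0:x1]=1; q=P[s&ok&(P[...,2]>zl)&(P[...,2]<zh)]; return np.round(np.array(sum(map(lambda t:list(np.atleast_1d(t)),cv2.minAreaRect(q[:,:2].astype(np.float32))),[])),1),round(np.median(q[:,2]),1)
for n,a in dict(vial=(365,425,240,300,24),pan=(90,215,190,340,60),div=(255,300,170,355,85),case=(308,332,215,272,9),vb=(310,335,150,190,80),vc=(232,260,130,170,80),red1=(420,465,200,255,20),red2=(422,480,285,330,20),yel=(325,380,330,385,20),stop=(392,422,160,185,20)).items(): print(n,*rect(*a))
c=np.array([(177,128),(313,213),(273,279),(135,190)])/5+[355-.4,232-.4]
w=ray('top',c,34); print(np.round(w,1)); ctr=w.mean(0); a=(w[0]+w[3]-w[1]-w[2])/2; print('body ctr',ctr,'az',np.degrees(np.arctan2(a[1],a[0])),np.linalg.norm(a))
f=(np.array([(565,130),(640,148),(625,220),(547,203)])-[400,0])/3.2+[90-.3,190-.3]
w=ray('top',f,76); print(np.round(w,1),w.mean(0)); e=w[1]-w[0]+w[2]-w[3]; print('frame yaw',np.degrees(np.arctan2(e[1],e[0]))); e=w[0]-w[3]+w[1]-w[2]; print(np.degrees(np.arctan2(e[1],e[0])))
rel([510,100,260],tool(130,0))
E
```

```text
vial [ 537.7 -253.2   92.3   34.7   56.8] 34.7
pan [559.6 267.8 177.5 234.6  77.2] 69.1
div [551.3   1.1 337.9  16.7   5.8] 101.0
case [598.  -94.2  24.3 100.2  81.7] 15.1
vb [750.7 -97.   31.4  29.3  89.1] 93.1
vc [793.6  64.   30.9  32.   88.4] 93.0
red1 [ 625.  -359.5   34.7   90.5   60.1] 34.5
red2 [ 457.5 -370.6   34.7   93.1   26. ] 34.5
yel [ 349.7 -158.8   91.9   32.6   44.1] 34.6
stop [ 751.2 -287.9   41.1   41.5   62.1] 35.2
[[ 562.9 -242.5   34. ]
 [ 525.4 -299.4   34. ]
 [ 497.6 -281.2   34. ]
 [ 536.5 -223.7   34. ]]
body ctr [ 530.60610198 -261.69551217   34.        ] az 56.24283897232127 68.76394404167704
[[623.3 278.6  76. ]
 [610.5 229.2  76. ]
 [563.6 237.6  76. ]
 [575.6 288.7  76. ]] [593.24878238 258.51842213  76.        ]
frame yaw -103.75777266178649
-11.090940649255556
shift [-449.9 -339.3  -29.1] turn [-1.700e-03  3.000e-04  5.419e-01]
```

Run:
```python
from h import *
rel([584,219,250],tool(77.2,0))
```

```text
shift [-481.3 -202.7  -19.4] turn [-1.5000e-03  1.1000e-03  1.4634e+00]
```

Request:
jog_arm([
  [[-24, -10, -2], [0, 0, 0.08]],
  [[-70, -29, -5], [0, 0, 0.22]],
  [[-116, -48, -8], [0, 0, 0.36]],
  [[-162, -67, -10], [0, 0, 0.5]],
  [[-208, -86, -12], [0, 0, 0.64]],
  [[-254, -105, -14], [0, 0, 0.78]],
  [[-300, -124, -16], [0, 0, 0.92]],
  [[-346, -143, -17], [0, 0, 1.06]],
  [[-392, -162, -18], [0, 0, 1.2]],
  [[-438, -181, -19], [0, 0, 1.34]],
])

```text
time: 1.1
tool_pos: [551.4, 252.3, 249.9]
tcp_rot: [-180.0, 0.0, 83.9]
ft_force: [0.7, 1.4, -0.2]
finger_gap: 85.2
grip_force: 0.0
```

Run:
```python
from h import *
rel([584,219,250],tool(77.2,0)); print(r.sense()['joint_pos'].round(1))
```

```text
shift [-29.7  36.   -0.1] turn [-0.0006  0.0002  0.1175]
[19.7  8.1 82.7  0.  89.3 25.8]
```

Request:
jog_arm([
  [[-15, 18, 0], [0, 0, 0.06]],
  [[-26, 32, 0], [0, 0, 0.105]],
  [[-30, 36, 0], [0, 0, 0.1175]],
  [[-30, 36, 0], [0, 0, 0.1175]],
  [[-30, 36, 0], [0, 0, 0.1175]],
])

```text
time: 1.6
tool_pos: [582.3, 221.7, 250.2]
tcp_rot: [-180.0, -0.0, 77.7]
ft_force: [0.4, 0.0, -0.7]
finger_gap: 85.4
grip_force: 0.0
```

Run:
```python
from h import *
s=r.sense(); T=wristpose(); im,d=r.snapshot('wrist'); np.savez('w1.npz',T=T,d=d); print(s['tool_pos'],s['tcp_rot'])
cv2.imwrite('pics/w1.png',im)
# next target: pre-grasp
a=np.array([.5476,.8368,0]); pre=np.array([534.7,-257.8,8.5])+ -100*tool(56.8,-30)[:,2]; print(pre); rel(pre+[0,0,40],tool(56.8,-30))
```

```text
[582.31740918 221.73556963 250.24017328] [-1.79967312e+02 -1.27746936e-02  7.76724178e+01]
[ 562.07816117 -215.96178433   95.10254038]
shift [-432.1   73.7  115.1] turn [ 0.0951 -0.518   0.3562]
```

View pics/w1.png

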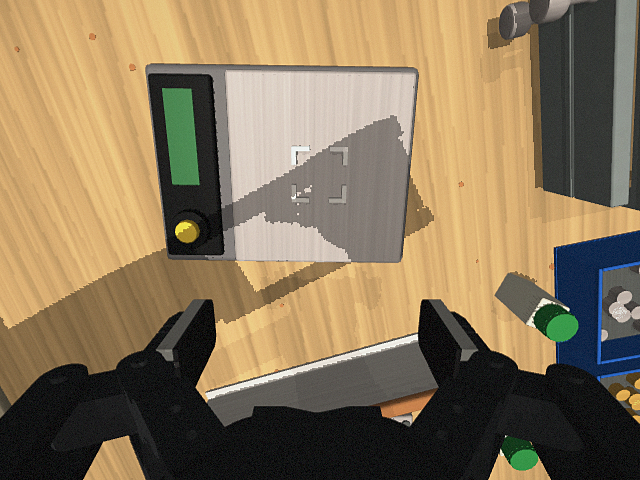

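The wrist picture shows the scale square to the view. The frame's outer corners are at (291,147), (347,147), (346,203) and (291,202). The divider is at the bottom, about (330,370).

Run:
```python
from h import *
z=np.load('w1.npz'); T=z['T'];d=z['d']
w=ray('wrist',[(291,147),(347,147),(346.5,203),(291,202)],76,T); print(np.round(w,1),w.mean(0))
v,u=np.mgrid[60:270,140:425]; q=pts('wrist',np.c_[u.ravel(),v.ravel()],d[60:270,140:425].ravel(),T)
for lo,hi in((60,85),(30,90)):
    k=q[(q[:,2]>lo)&(q[:,2]<hi)]; print(cv2.minAreaRect(k[:,:2].astype(np.float32)))
k=q[(q[:,2]>64)&(q[:,2]<71)]; print('pan',np.median(k[:,2]))
k=q[(q[:,2]>73.)&(q[:,2]<80)]; k=k[np.hypot(k[:,0]-593,k[:,1]-258)<50]; print('frame',len(k),cv2.minAreaRect(k[:,:2].astype(np.float32)))
im=cv2.imread('pics/w1.png')
```

```text
[[574.  287.5  76. ]
 [622.2 277.   76. ]
 [612.3 228.   76. ]
 [562.6 239.8  76. ]] [592.78240482 258.05385833  76.        ]
((559.850830078125, 266.347900390625), (175.19564819335938, 232.98411560058594), 76.89846801757812)
((559.488037109375, 266.8800354003906), (190.21051025390625, 249.16456604003906), 77.09732818603516)
pan 67.69711967952776
frame 570 ((592.7499389648438, 258.68157958984375), (49.57299041748047, 50.22330093383789), 76.30229949951172)
```

Request:
jog_arm([
  [[-24, 4, 0], [0, 0, 0.02]],
  [[-70, 12, 0], [0, 0, 0.06]],
  [[-118, 20, 0], [0, 0, 0.1]],
  [[-166, 28, 0], [0, 0, 0.14]],
  [[-214, 37, 0], [0, 0, 0.18]],
  [[-262, 45, 0], [0, 0, 0.22]],
  [[-310, 53, 0], [0, 0, 0.26]],
  [[-358, 61, 0], [0, 0, 0.3]],
  [[-400, 68, 0], [0, 0, 0.34]],
  [[-420, 71, 0], [0, 0, 0.356]],
])

```text
time: 2.65
tool_pos: [561.3, -207.1, 250.5]
tcp_rot: [180.0, 0.0, 57.0]
ft_force: [0.3, -0.0, 0.5]
finger_gap: 85.1
grip_force: 0.0
```

Run:
```python
from h import *
pre=np.array([534.7,-257.8,8.5])-100*tool(56.8,-30)[:,2]
rel(pre+[0,0,30],tool(56.8,-30)); print(r.sense()['joint_pos'].round(1))
```

```text
shift [ -6.9   5.4 125.4] turn [ 0.0017 -0.5229  0.0038]
[-25.1   6.8  84.   -0.   89.2   7.8]
```

Request:
jog_arm([
  [[-1, 1, 20], [0, -0.1, 0]],
  [[-3, 2, 45], [0, -0.22, 0.002]],
  [[-5, 4, 75], [0, -0.34, 0.004]],
  [[-6, 5, 100], [0, -0.45, 0.004]],
  [[-7, 5, 120], [0, -0.5229, 0.004]],
  [[-7, 5.5, 125], [0, -0.5229, 0.004]],
  [[-7, 5.5, 125], [0, -0.5229, 0.004]],
  [[-7, 5.5, 125], [0, -0.5229, 0.004]],
])

```text
time: 3.45
tool_pos: [563.7, -213.9, 127.4]
tcp_rot: [179.8, 29.8, 56.8]
ft_force: [-0.3, -0.2, 0.1]
finger_gap: 85.4
grip_force: 0.0
```

Run:
```python
from h import *
T=wristpose(); im,d=r.snapshot('wrist'); cv2.imwrite('pics/w2.png',im)
g=np.array([534.7,-257.8,8.5])
rel(g,tool(56.8,-30)); print(r.sense()['joint_pos'].round(1), r.sense()['tool_pos'], r.sense()['tcp_rot'])
v,u=np.mgrid[0:480,0:640]; q=pts('wrist',np.c_[u.ravel(),v.ravel()],d.ravel(),T)
k=q[(d.ravel()>0)&(q[:,2]>24)&(q[:,2]<40)&(np.hypot(q[:,0]-537,q[:,1]+253)<65)]; print(len(k),cv2.minAreaRect(k[:,:2].astype(np.float32)),np.percentile(k[:,2],[10,50,90]))
```

```text
shift [ 14.   -1.2 129.6] turn [ 0.0048 -0.0034 -0.001 ]
[ -9.7  23.6  82.4 -27.3  86.9  28.1] [ 563.79496539 -214.37094239  127.89293614] [179.69167238  29.80512962  56.7322014 ]
4238 ((536.2258911132812, -252.82186889648438), (93.1619873046875, 34.07471466064453), 56.825653076171875) [28.45736754 33.4151819  34.29031225]
```

View pics/w2.png

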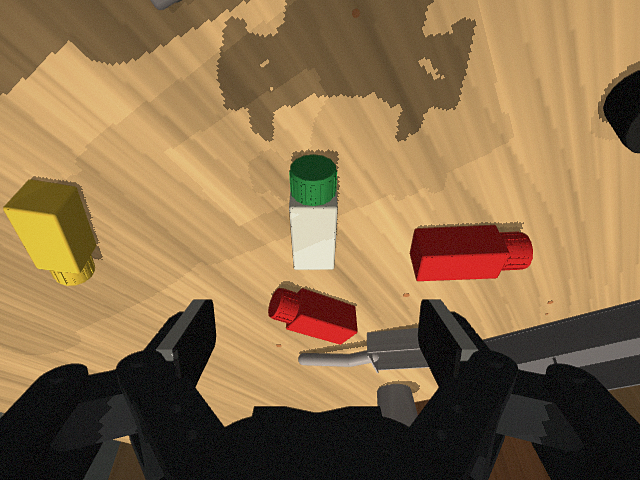

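The white body and green cap sit centred between the fingers, at (314,215), and nothing is near them. Next I descend along the tilted tool axis and grip.

Request:
jog_arm([
  [[7, -0.6, 20], [0.0045, -0.003, 0]],
  [[14, -1.2, 50], [0.0045, -0.003, 0]],
  [[14, -1.2, 75], [0.0045, -0.003, 0]],
  [[14, -1.2, 95], [0.0045, -0.003, 0]],
  [[14, -1.2, 110], [0.0045, -0.003, 0]],
  [[14, -1.2, 120], [0.0045, -0.003, 0]],
  [[14, -1.2, 126], [0.0045, -0.003, 0]],
  [[14, -1.2, 129], [0.0045, -0.003, 0]],
  [[14, -1.2, 129], [0.0045, -0.003, 0]],
  [[14, -1.2, 129], [0.0045, -0.003, 0]],
])

```text
time: 4.5
tool_pos: [534.0, -256.8, 7.3]
tcp_rot: [-179.9, 30.1, 56.9]
ft_force: [-0.4, 0.3, -0.4]
finger_gap: 85.3
grip_force: 0.0
```

Run:
```python
from h import *
rel([534.7,-257.8,8.5],tool(56.8,-30)); print(r.sense()['tool_pos'],r.sense()['ft_force'])
```

```text
shift [-1.   1.1 -0.9] turn [-0.0014  0.0019  0.001 ]
[ 533.97742205 -256.84963904    7.26957635] [-0.43510671  0.28617926 -0.40111995]
```

Request:
jog_arm([
  [[0, 0, 0], [0, 0, 0]],
  [[0, 0, 0], [0, 0, 0]],
  [[0, 0, 0], [0, 0, 0]],
  [[0, 0, 0], [0, 0, 0]],
  [[0, 0, 0], [0, 0, 0]],
  [[0, 0, 0], [0, 0, 0]],
  [[0, 0, 0], [0, 0, 0]],
  [[0, 0, 0], [0, 0, 0]],
], grip=20, force=50)

```text
time: 5.3
tool_pos: [533.6, -256.9, 6.9]
tcp_rot: [-179.9, 30.1, 56.9]
ft_force: [1.7, 2.2, 3.8]
finger_gap: 33.0
grip_force: 50.5
```

Request:
jog_arm([
  [[-1.5, 0, -2.6], [0, 0, 0]],
  [[-5, 0, -8.7], [0, 0, 0]],
  [[-11, 0, -19], [0, 0, 0]],
  [[-19, 0, -33], [0, 0, 0]],
  [[-28, 0, -48.5], [0, 0, 0]],
  [[-37, 0, -64], [0, 0, 0]],
  [[-46, 0, -80], [0, 0, 0]],
  [[-52, 0, -90], [0, 0, 0]],
  [[-55, 0, -95], [0, 0, 0]],
  [[-55, 0, -95], [0, 0, 0]],
])

```text
time: 6.3
tool_pos: [534.1, -257.1, 117.5]
tcp_rot: [-179.9, 30.1, 56.8]
ft_force: [0.1, -1.3, -1.2]
finger_gap: 33.2
grip_force: 50.1
```

Run:
```python
from h import *
s=r.sense(); print(s['joint_pos'].round(1),s['tool_pos'],s['tcp_rot'],s['finger_gap'],s['grip_force'])
Rf=tool(56.8,60); g=np.array([537,-252,150.]); rel(g+19*Rf[:,2],Rf)
```

```text
[-13.9  21.2  86.7 -28.4  83.8  25.4] [ 534.11124526 -257.13622452  117.45691166] [-179.91886356   30.09971773   56.83309936] 33.213983906231135 50.05341410636902
shift [  7.8  -0.4 -31.1] turn [-1.3000e-03  1.5725e+00 -5.0000e-04]
```

Request:
jog_arm([
  [[0, 0, -1], [0, 0.06, 0]],
  [[1, 0, -2], [0, 0.18, 0]],
  [[2, 0, -4], [0, 0.32, 0]],
  [[3, 0, -7], [0, 0.46, 0]],
  [[4, 0, -10], [0, 0.6, 0]],
  [[5, 0, -13], [0, 0.74, 0]],
  [[6, 0, -16], [0, 0.88, 0]],
  [[7, 0, -19], [0, 1.02, 0]],
  [[8, 0, -22], [0, 1.16, 0]],
  [[8, 0, -25], [0, 1.28, 0]],
])

```text
time: 7.3
tool_pos: [543.7, -241.3, 133.5]
tcp_rot: [-179.8, -43.5, 56.5]
ft_force: [-0.0, -0.5, -1.7]
finger_gap: 33.0
grip_force: 50.0
```

Run:
```python
from h import *
s=r.sense(); print(s['joint_pos'].round(1),s['tool_pos'],s['tcp_rot'],s['finger_gap'],s['grip_force'])
Rf=tool(56.8,60); g=np.array([537,-252,150.]); rel(g+19*Rf[:,2],Rf)
```

```text
[-52.9  18.7  93.9  40.5  86.3 -29.2] [ 543.66303594 -241.26485339  133.45154343] [-179.75945353  -43.51604923   56.53023195] 32.98956868815314 49.95552957057953
shift [ 7.6  0.3 -2.5] turn [-0.0005  0.2877 -0.0035]
```

Request:
jog_arm([
  [[2, 0, -1], [0, 0.1, 0]],
  [[5, 0, -2], [0, 0.2, 0]],
  [[7, 0, -2.5], [0, 0.26, -0.002]],
  [[7.6, 0, -2.5], [0, 0.287, -0.003]],
  [[7.6, 0, -2.5], [0, 0.287, -0.003]],
  [[7.6, 0, -2.5], [0, 0.287, -0.003]],
  [[7.6, 0, -2.5], [0, 0.287, -0.003]],
])

```text
time: 8.0
tool_pos: [546.8, -237.4, 141.5]
tcp_rot: [179.9, -59.6, 57.0]
ft_force: [0.2, 0.4, -1.7]
finger_gap: 33.2
grip_force: 50.0
```

Run:
```python
from h import *
s=r.sense(); print(s['joint_pos'].round(1),s['tool_pos'],s['tcp_rot'],s['finger_gap'],s['grip_force'])
a=np.array([.5476,.8368])
for n in('scene','top'):
    im,d=r.snapshot(n); cv2.imwrite(f'pics/{n}3.png',im)
    v,u=np.mgrid[0:480,0:640]; q=pts(n,np.c_[u.ravel(),v.ravel()],d.ravel()).reshape(480,640,3)
    hsv=cv2.cvtColor(im,cv2.COLOR_BGR2HSV); near=(d>0)&(np.hypot(q[...,0]-537,q[...,1]+252)<75)
    gm=near&(hsv[...,0]>45)&(hsv[...,0]<85)&(hsv[...,1]>100); k=q[gm]; print(n,'green',len(k),np.percentile(k,[2,50,98],axis=0).round(1).tolist())
    top=k[k[:,2]>np.percentile(k[:,2],90)-3]; print(cv2.minEnclosingCircle(top[:,:2].astype(np.float32)))
    A=np.c_[top[:,:2],np.ones(len(top))]; print('plane',np.linalg.lstsq(A,top[:,2],rcond=None)[0])
    wm=near&(hsv[...,1]<50)&(hsv[...,2]>100)&(q[...,2]>60); k=q[wm]; print('white',len(k),np.percentile(k,[2,50,98],axis=0).round(1).tolist())
im=cv2.imread('pics/scene3.png'); cv2.imwrite('pics/crop3.png',cv2.resize(im[120:300,150:390],(800,600),interpolation=cv2.INTER_CUBIC))
```

```text
[-57.9  27.1  91.6  51.7  94.2 -37.1] [ 546.7807824  -237.41430946  141.48086529] [179.93411468 -59.55981914  57.00181773] 33.16267185651525 50.01005172729492
scene green 274 [[527.4, -261.5, 172.2], [551.9, -247.4, 187.3], [559.5, -232.7, 191.9]]
((542.2985229492188, -246.2923126220703), 16.929569244384766)
plane [-1.65532964e-02 -2.24046789e-03  1.98779968e+02]
white 386 [[542.3, -267.8, 104.3], [558.1, -250.7, 134.0], [566.4, -228.3, 169.0]]
top green 265 [[497.8, -315.0, 169.7], [541.7, -244.4, 192.2], [556.8, -230.0, 210.2]]
((530.7987060546875, -277.2100830078125), 49.373008728027344)
plane [-2.22043357e-01 -2.05227289e-01  2.63402473e+02]
white 124 [[517.0, -269.1, 153.9], [535.5, -241.0, 168.9], [564.7, -223.9, 192.0]]
```

View pics/crop3.png

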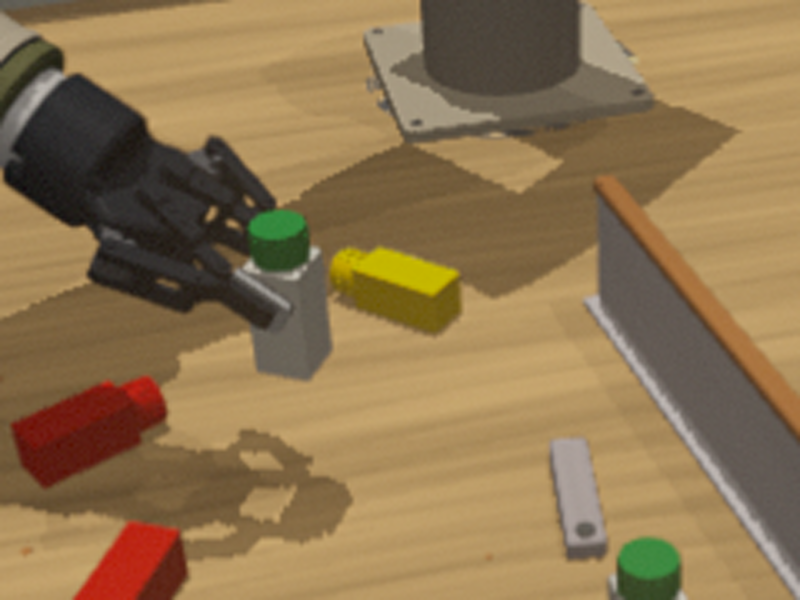

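The vial hangs upright in the gripper at crop (285,300). Its cap top is at z≈192, so the underside is near 100, and nothing lies below it. Next I lower it, shifted 20 mm away from the red look-alike.

Request:
jog_arm([
  [[-2, 0, 2], [0, 0.003, 0]],
  [[-8, 0, 7], [0, 0.006, 0]],
  [[-18, 0, 16], [0, 0.006, 0]],
  [[-30, 0, 27], [0, 0.006, 0]],
  [[-42, 0, 38], [0, 0.006, 0]],
  [[-54, 0, 49], [0, 0.006, 0]],
  [[-64, 0, 58], [0, 0.006, 0]],
  [[-70, 0, 63], [0, 0.006, 0]],
  [[-72, 0, 65], [0, 0.006, 0]],
  [[-72, 0, 65], [0, 0.006, 0]],
])

```text
time: 9.1
tool_pos: [557.1, -220.9, 45.7]
tcp_rot: [-179.9, -60.0, 56.8]
ft_force: [0.2, -0.1, -1.4]
finger_gap: 33.3
grip_force: 50.0
```

Run:
```python
from h import *
s=r.sense(); print(s['joint_pos'].round(1),s['tool_pos'],s['tcp_rot'],s['ft_force'])
im,d=r.snapshot('scene'); n='scene'
v,u=np.mgrid[0:480,0:640]; q=pts(n,np.c_[u.ravel(),v.ravel()],d.ravel()).reshape(480,640,3)
hsv=cv2.cvtColor(im,cv2.COLOR_BGR2HSV); near=(d>0)&(np.hypot(q[...,0]-552,q[...,1]+229)<50)
k=q[near&(hsv[...,0]>45)&(hsv[...,0]<85)&(hsv[...,1]>100)]; print(np.percentile(k,[2,50,98],axis=0).round(1).tolist())
print('under calc',s['tool_pos'][2]-41.0)
```

```text
[-56.4  36.2  91.6  52.8  87.9 -43.4] [ 557.12179294 -220.92547834   45.74873105] [-179.90129293  -60.01106359   56.81742168] [ 0.23252617 -0.1215992  -1.43223489]
[[539.4, -244.7, 77.7], [560.7, -232.2, 93.2], [569.6, -217.6, 96.3]]
under calc 4.748731051919087
```

Request:
jog_arm([
  [[-0.9, 0, 0.5], [0, 0, 0]],
  [[-1.7, 0, 1], [0, 0, 0]],
  [[-2.4, 0, 1.4], [0, 0, 0]],
  [[-2.8, 0, 1.6], [0, 0, 0]],
  [[-3.1, 0, 1.8], [0, 0, 0]],
  [[-3.3, 0, 1.9], [0, 0, 0]],
  [[-3.3, 0, 1.9], [0, 0, 0]],
])

```text
time: 9.85
tool_pos: [557.1, -221.1, 42.6]
tcp_rot: [-180.0, -60.0, 56.9]
ft_force: [-2.4, 0.1, 4.1]
finger_gap: 33.5
grip_force: 50.4
```

Request:
jog_arm([
  [[-0.4, 0, 0.25], [0, 0, 0]],
  [[-0.4, 0, 0.25], [0, 0, 0]],
])

```text
time: 10.05
tool_pos: [557.1, -221.1, 42.6]
tcp_rot: [180.0, -60.1, 56.9]
ft_force: [-4.3, -0.9, 8.7]
finger_gap: 33.3
grip_force: 51.0
```

The counter took the load at TCP z=42.6. I ease off slightly, then release.

Request:
jog_arm([
  [[0.4, 0, -0.2], [0, 0, 0]],
  [[0.4, 0, -0.2], [0, 0, 0]],
  [[0.4, 0, -0.2], [0, 0, 0]],
])

```text
time: 10.35
tool_pos: [557.2, -221.1, 42.7]
tcp_rot: [-180.0, -60.0, 56.9]
ft_force: [-2.1, 0.0, 5.4]
finger_gap: 33.4
grip_force: 50.6
```

Request:
jog_arm([
  [[0, 0, 0], [0, 0, 0]],
  [[0, 0, 0], [0, 0, 0]],
  [[0, 0, 0], [0, 0, 0]],
  [[0, 0, 0], [0, 0, 0]],
  [[0, 0, 0], [0, 0, 0]],
  [[0, 0, 0], [0, 0, 0]],
], grip=70)

```text
time: 10.95
tool_pos: [557.1, -220.9, 42.1]
tcp_rot: [-179.9, -60.0, 56.8]
ft_force: [0.1, 0.1, -0.2]
finger_gap: 70.3
grip_force: 0.0
```

Request:
jog_arm([
  [[0, 0, -3], [0, 0, 0]],
  [[0, 0, -10], [0, 0, 0]],
  [[0, 0, -22], [0, 0, 0]],
  [[0, 0, -40], [0, 0, 0]],
  [[0, 0, -60], [0, 0, 0]],
  [[0, 0, -80], [0, 0, 0]],
  [[0, 0, -95], [0, 0, 0]],
  [[0, 0, -100], [0, 0, 0]],
  [[0, 0, -100], [0, 0, 0]],
  [[0, 0, -100], [0, 0, 0]],
])

```text
time: 11.95
tool_pos: [509.8, -293.1, 91.8]
tcp_rot: [-179.9, -60.0, 56.8]
ft_force: [1.0, 0.1, -1.5]
finger_gap: 70.2
grip_force: 0.0
```

Run:
```python
from h import *
T=wristpose(); s=r.sense(); print(s['joint_pos'].round(1),s['tool_pos'],s['tcp_rot'],s['ft_force'])
im,d=r.snapshot('scene'); n='scene'; cv2.imwrite('pics/s4.png',cv2.resize(im[120:300,150:390],(800,600)))
v,u=np.mgrid[0:480,0:640]
def rep(n,im,d,T=None):
    q=pts(n,np.c_[u.ravel(),v.ravel()],d.ravel(),T).reshape(480,640,3)
    hsv=cv2.cvtColor(im,cv2.COLOR_BGR2HSV); near=(d>0)&(np.hypot(q[...,0]-552,q[...,1]+229)<50)
    k=q[near&(hsv[...,0]>45)&(hsv[...,0]<85)&(hsv[...,1]>100)]; print(n,len(k),np.percentile(k,[2,50,98],axis=0).round(1).tolist())
    k=k[k[:,2]>88]; print(cv2.minEnclosingCircle(k[:,:2].astype(np.float32)),k.mean(0))
rep(n,im,d); im,d=r.snapshot('wrist'); rep('wrist',im,d,T)
im,d=r.snapshot('top'); rep('top',im,d)
Rf=tool(56.8,0); rel([551.5,-229.5,200],Rf)
```

```text
[-63.3  35.3  86.7  48.8  96.1 -42.5] [ 509.79048523 -293.09717697   91.7774566 ] [-179.86121768  -60.01598862   56.78281937] [ 0.99463074  0.0744326  -1.49333754]
scene 127 [[539.8, -243.6, 88.5], [555.3, -230.3, 91.3], [567.8, -217.3, 92.9]]
((553.328369140625, -229.45289611816406), 16.56727409362793) [ 554.50780126 -230.40427759   91.1722226 ]
wrist 2572 [[536.1, -246.1, 72.4], [547.9, -237.0, 91.0], [565.0, -217.7, 92.5]]
((551.8474731445312, -230.59912109375), 16.305286407470703) [ 550.62407648 -232.41696859   91.39079584]
top 190 [[538.9, -240.8, 77.6], [552.6, -226.9, 93.0], [566.7, -213.4, 97.2]]
((552.9895629882812, -227.81967163085938), 15.277436256408691) [ 552.83783505 -227.61806505   93.12918565]
shift [131.6   0.3  11.2] turn [-0.003  -1.0478  0.0015]
```

View pics/s4.png

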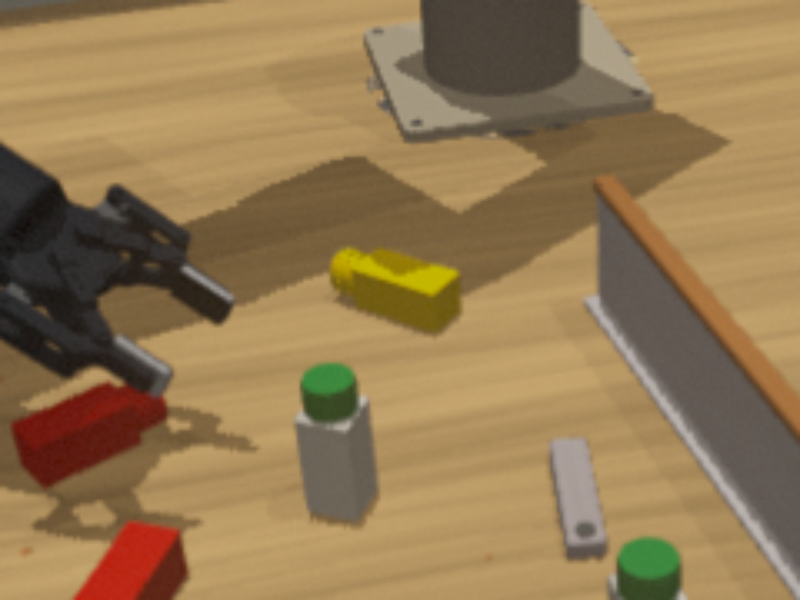

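The released vial stands upright on the vial side of the divider, at crop (335,450). Its centre is at about (552,-229.5). Next I come up and over it with the tool pointing down.

Request:
jog_arm([
  [[15, 0, -9], [0, -0.05, 0]],
  [[45, 0, -26], [0, -0.17, 0]],
  [[80, 0, -46], [0, -0.31, 0]],
  [[100, 0, -50], [-0.001, -0.45, 0]],
  [[110, 0, -35], [-0.001, -0.59, 0]],
  [[118, 0, -18], [-0.002, -0.73, 0.001]],
  [[125, 0, -2], [-0.003, -0.87, 0.0015]],
  [[131, 0, 8], [-0.003, -0.97, 0.0015]],
  [[131.6, 0.3, 11], [-0.003, -1.03, 0.0015]],
  [[131.6, 0.3, 11.2], [-0.003, -1.048, 0.0015]],
])

```text
time: 13.1
tool_pos: [552.3, -227.7, 200.3]
tcp_rot: [180.0, 0.1, 57.0]
ft_force: [-0.3, 0.0, -0.4]
finger_gap: 70.0
grip_force: 0.0
```

Request:
jog_arm([
  [[0, 0, 0], [0, 0, 0]],
  [[0, 0, 0], [0, 0, 0]],
  [[0, 0, 0], [0, 0, 0]],
])

```text
time: 13.4
tool_pos: [550.7, -231.5, 200.1]
tcp_rot: [180.0, 0.0, 56.6]
ft_force: [0.0, -0.7, -0.0]
finger_gap: 70.2
grip_force: 0.0
```

Run:
```python
from h import *
T=wristpose(); s=r.sense(); print(s['joint_pos'].round(1),s['tool_pos'],s['tcp_rot'],s['ft_force'])
v,u=np.mgrid[0:480,0:640]; im,d=r.snapshot('wrist'); cv2.imwrite('pics/w5.png',im)
q=pts('wrist',np.c_[u.ravel(),v.ravel()],d.ravel(),T).reshape(480,640,3)
hsv=cv2.cvtColor(im,cv2.COLOR_BGR2HSV); near=(d>0)&(np.hypot(q[...,0]-552,q[...,1]+229)<50)
k=q[near&(hsv[...,0]>45)&(hsv[...,0]<85)&(hsv[...,1]>100)&(q[...,2]>88)]; print(len(k),cv2.minEnclosingCircle(k[:,:2].astype(np.float32)),k.mean(0))
w=q[near&(hsv[...,1]<60)&(q[...,2]>64)&(q[...,2]<75)]; print(len(w),cv2.minAreaRect(w[:,:2].astype(np.float32)) if len(w) else 0)
w=q[near&(q[...,2]>20)&(q[...,2]<75)]; print(len(w),cv2.minAreaRect(w[:,:2].astype(np.float32)))
rel([552.2,-229.5,45],tool(56.8,0))
```

```text
[-27.7   7.9  88.   -0.   84.    5.6] [ 550.65880009 -231.45393222  200.10005267] [1.79976421e+02 6.88423688e-03 5.66413330e+01] [ 0.03826428 -0.65676012 -0.02082784]
3319 ((555.2509765625, -224.92898559570312), 49.09297561645508) [ 556.0998451  -223.84672581  200.62754285]
339 ((552.3349609375, -229.20359802246094), (33.86295700073242, 33.746768951416016), 57.28266525268555)
726 ((552.0890502929688, -229.13299560546875), (34.33702087402344, 34.015472412109375), 56.08393096923828)
shift [  2.6   0.  155.2] turn [ 0.0007  0.0003 -0.0029]
```

View pics/w5.png

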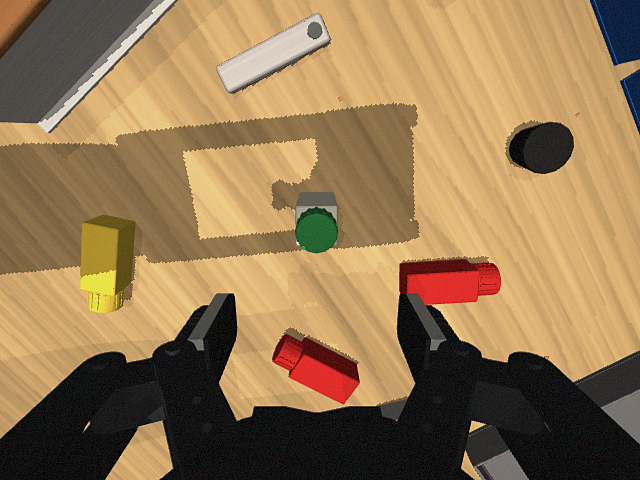

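The vial stands at (317,225), square to the view and between the finger planes. The case at (275,52) and the stopper at (541,147) are untouched. Now I descend to grip the body flats.

Request:
jog_arm([
  [[1.5, 0, 15], [0, 0, -0.002]],
  [[2.7, 0, 45], [0, 0, -0.003]],
  [[2.7, 0, 80], [0, 0, -0.003]],
  [[2.7, 0, 110], [0, 0, -0.003]],
  [[2.7, 0, 132], [0, 0, -0.003]],
  [[2.7, 0, 148], [0, 0, -0.003]],
  [[2.7, 0, 158], [0, 0, -0.003]],
  [[2.7, 0, 163], [0, 0, -0.003]],
  [[2.7, 0, 164], [0, 0, -0.003]],
  [[2.7, 0, 164], [0, 0, -0.003]],
])

```text
time: 14.45
tool_pos: [553.7, -228.8, 37.5]
tcp_rot: [179.8, 0.0, 56.9]
ft_force: [0.9, 0.6, -0.4]
finger_gap: 70.0
grip_force: 0.0
```

Request:
jog_arm([
  [[0, 0, 0], [0, 0, 0]],
  [[0, 0, 0], [0, 0, 0]],
  [[0, 0, 0], [0, 0, 0]],
])

```text
time: 14.75
tool_pos: [553.3, -228.6, 37.1]
tcp_rot: [179.9, 0.0, 56.9]
ft_force: [0.1, -0.4, -0.8]
finger_gap: 70.3
grip_force: 0.0
```

Run:
```python
from h import *
s=r.sense(); print(s['tool_pos'],s['tcp_rot'],s['ft_force']); rel([552.2,-229.2,36],tool(56.8,0))
```

```text
[ 553.3296984  -228.62261547   37.1342373 ] [1.79870832e+02 4.83130594e-02 5.69236186e+01] [ 0.06633075 -0.36928979 -0.80157408]
shift [-1.1 -0.6  1.1] turn [0.0023 0.0008 0.0022]
```

Request:
jog_arm([
  [[-1, -0.6, 1], [0.002, 0.0008, 0.002]],
  [[-1, -0.6, 1], [0.002, 0.0008, 0.002]],
  [[-1, -0.6, 1], [0.002, 0.0008, 0.002]],
])

```text
time: 15.05
tool_pos: [551.8, -229.0, 35.4]
tcp_rot: [-179.9, 0.0, 56.8]
ft_force: [-0.6, 0.0, -0.0]
finger_gap: 69.6
grip_force: 0.0
```

Request:
jog_arm([
  [[0, 0, 0], [0, 0, 0]],
  [[0, 0, 0], [0, 0, 0]],
  [[0, 0, 0], [0, 0, 0]],
  [[0, 0, 0], [0, 0, 0]],
  [[0, 0, 0], [0, 0, 0]],
  [[0, 0, 0], [0, 0, 0]],
  [[0, 0, 0], [0, 0, 0]],
], grip=20, force=50)

```text
time: 15.75
tool_pos: [552.1, -229.0, 35.6]
tcp_rot: [-180.0, 0.0, 56.8]
ft_force: [1.1, -0.2, 1.3]
finger_gap: 33.5
grip_force: 50.4
```

Run:
```python
from h import *
ss=[r.sense() for _ in range(5)]
for s in ss[:3]: print(s['tool_pos'],s['tcp_rot'],s['ft_force'],s['finger_gap'])
```

```text
[ 552.05738394 -229.003306     35.62934113] [-1.79973969e+02  2.64427090e-03  5.68026000e+01] [ 1.12443536 -0.19964007  1.30340475] 33.492986061215305
[ 552.05738394 -229.003306     35.62934113] [-1.79973969e+02  2.64427090e-03  5.68026000e+01] [ 1.12443536 -0.19964007  1.30340475] 33.492986061215305
[ 552.05738394 -229.003306     35.62934113] [-1.79973969e+02  2.64427090e-03  5.68026000e+01] [ 1.12443536 -0.19964007  1.30340475] 33.492986061215305
```

Request:
jog_arm([
  [[0, 0, -2], [0, 0, 0]],
  [[0, 0, -8], [0, 0, 0]],
  [[0, 0, -20], [0, 0, 0]],
  [[0, 0, -40], [0, 0, 0]],
  [[0, 0, -65], [0, 0, 0]],
  [[0, 0, -90], [0, 0, 0]],
  [[0, 0, -115], [0, 0, 0]],
  [[0, 0, -135], [0, 0, 0]],
  [[0, 0, -147], [0, 0, 0]],
  [[0, 0, -150], [0, 0, 0]],
])

```text
time: 16.75
tool_pos: [553.0, -229.5, 188.0]
tcp_rot: [179.8, -0.0, 56.8]
ft_force: [-0.1, 1.1, -1.4]
finger_gap: 33.4
grip_force: 50.2
```

Run:
```python
from h import *
s=r.sense(); print(s['joint_pos'].round(1),s['tool_pos'],s['tcp_rot'],s['finger_gap']); rel([593,258.7,190],tool(77.0,0))
```

```text
[-27.4   8.4  88.8  -0.   82.7   5.8] [ 552.95179851 -229.4797593   188.04213235] [ 1.79842956e+02 -1.21107219e-02  5.68070089e+01] 33.40731926496621
shift [ 430.4 -233.7   -2.5] turn [ 2.700e-03  3.000e-04 -3.524e-01]
```

Request:
jog_arm([
  [[4, -2, 0], [0, 0, -0.004]],
  [[17, -9, 0], [0, 0, -0.014]],
  [[41, -22, -1], [0, 0, -0.033]],
  [[73, -39, -1], [0, 0, -0.06]],
  [[108, -58, -1], [0.001, 0, -0.088]],
  [[143, -77, -1], [0.001, 0, -0.116]],
  [[175, -95, -1], [0.001, 0, -0.143]],
  [[198, -108, -1], [0.001, 0, -0.162]],
  [[211, -115, -1], [0.001, 0, -0.173]],
  [[215, -117, -1], [0.001, 0, -0.176]],
])

```text
time: 17.75
tool_pos: [571.1, 17.0, 185.5]
tcp_rot: [-179.8, 0.0, 67.0]
ft_force: [-0.2, -0.1, -1.9]
finger_gap: 33.3
grip_force: 50.2
```

Run:
```python
from h import *
s=r.sense(); print(s['tool_pos'],s['tcp_rot'],s['finger_gap']); rel([593,258.7,190],tool(77.0,0))
```

```text
[571.08885709  16.95313108 185.4958087 ] [-1.79797108e+02  1.92185078e-02  6.70456491e+01] 33.32717274372865
shift [231.1 -74.1  -4.3] turn [-0.0036  0.     -0.1737]
```

Request:
jog_arm([
  [[4, -1, 0], [0, 0, -0.004]],
  [[18, -6, -1], [0, 0, -0.014]],
  [[44, -14, -2], [0, 0, -0.033]],
  [[78, -25, -3], [-0.001, 0, -0.06]],
  [[116, -37, -4], [-0.002, 0, -0.087]],
  [[153, -49, -4], [-0.003, 0, -0.115]],
  [[188, -60, -4], [-0.003, 0, -0.141]],
  [[213, -68, -4], [-0.003, 0, -0.16]],
  [[227, -73, -4], [-0.003, 0, -0.171]],
  [[231, -74, -4], [-0.003, 0, -0.174]],
])

```text
time: 18.75
tool_pos: [594.4, 257.5, 190.5]
tcp_rot: [179.9, -0.0, 76.9]
ft_force: [-0.8, -0.7, -1.2]
finger_gap: 33.5
grip_force: 50.2
```

Request:
jog_arm([
  [[0, 0, 0], [0, 0, 0]],
  [[0, 0, 0], [0, 0, 0]],
  [[0, 0, 0], [0, 0, 0]],
])

```text
time: 19.05
tool_pos: [594.7, 255.1, 190.8]
tcp_rot: [179.9, 0.0, 76.8]
ft_force: [0.6, 0.2, -1.0]
finger_gap: 33.6
grip_force: 50.2
```

Run:
```python
from h import *
s=r.sense(); print(s['tool_pos'],s['tcp_rot'],s['finger_gap'],s['grip_force']); rel([593,258.7,125],tool(77.0,0))
T=wristpose(); im,d=r.snapshot('wrist'); cv2.imwrite('pics/w6.png',im)
```

```text
[594.65744587 255.08654315 190.78006446] [1.79925177e+02 8.89246171e-03 7.67558202e+01] 33.58955040284503 50.164180397987366
shift [ 3.1 -2.5 65.8] turn [ 0.0013  0.0002 -0.0043]
```

View pics/w6.png

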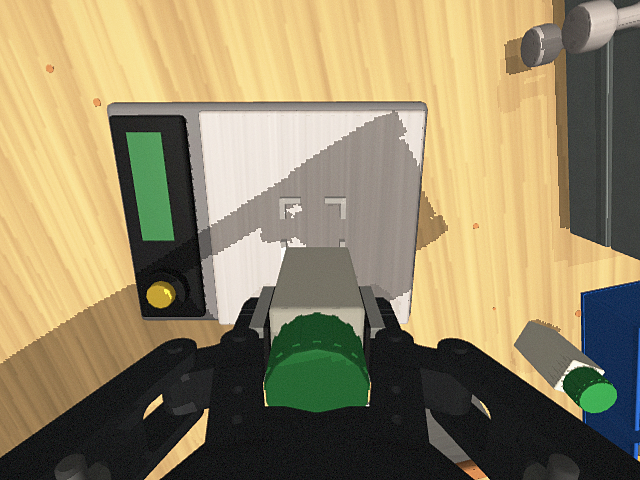

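The vial hangs upright at (318,300), square with the frame. The frame's far outer corners show at (279,198) and (346,197), ahead of the vial's bottom edge at (287–353,247). I check the offsets in the tool frame before lowering.

```bash
cat > chk.py <<'E'
from h import *
def chk(im,d,Tw):
    C=np.array(r.camera_params('wrist')['tool_from_camera']); v,u=np.mgrid[0:480,0:640]
    q=pts('wrist',np.c_[u.ravel(),v.ravel()],d.ravel(),C)[(d>0).ravel()]; w=pts('wrist',np.c_[u.ravel(),v.ravel()],d.ravel(),Tw)[(d>0).ravel()]
    k=q[(np.abs(q[:,0]-17)<5)&(np.abs(q[:,1])<25)&(q[:,2]>5)&(q[:,2]<45)]
    c=k[(k[:,2]>8)&(k[:,2]<34)]; f=np.linalg.lstsq(np.c_[c[:,1:],np.ones(len(c))],c[:,0],rcond=None)[0]
    print('face x',np.median(c[:,0]).round(2),'tilt/yaw deg',np.degrees(f[1]).round(2),np.degrees(f[0]).round(2),'y range',np.percentile(c[:,1],[.5,50,99.5]).round(2),'z max',np.percentile(k[:,2],99.5).round(2))
    m=(w[:,2]>72.5)&(w[:,2]<80)&(np.hypot(w[:,0]-593,w[:,1]-258.6)<42)&(q[:,0]>18); fr=q[m]; print('frame tool',len(fr),np.percentile(fr,[1,99],axis=0).round(1).tolist(),cv2.minAreaRect(fr[:,:2].astype(np.float32)), 'z',np.percentile(fr[:,2],[2,10,50]).round(1))
E
python3 - <<'E'
from chk import *
T=wristpose(); s=r.sense(); print(s['tool_pos'],s['tcp_rot']); im,d=r.snapshot('wrist'); chk(im,d,T); rel([593,258.7,125],tool(77.0,0))
E
```

```text
[594.67515128 255.23184868 190.85364561] [ 1.79918952e+02 -1.69451508e-03  7.67609286e+01]
face x 16.59 tilt/yaw deg -0.1 0.05 y range [-15.81   0.89  17.15] z max 33.71
frame tool 350 [[18.2, -27.6, 113.7], [28.1, 21.9, 118.2]] ((23.124088287353516, -2.8469676971435547), (10.151540756225586, 49.725425720214844), 0.07692229002714157) z [113.9 114.3 115.2]
shift [ 2.8 -2.4 65.9] turn [ 0.0014 -0.0001 -0.004 ]
```

Request:
jog_arm([
  [[1, -1, 2], [0.0005, 0, -0.001]],
  [[2, -2, 8], [0.001, 0, -0.003]],
  [[3.2, -3, 18], [0.0014, 0, -0.004]],
  [[3.2, -3, 30], [0.0014, 0, -0.004]],
  [[3.2, -3, 42], [0.0014, 0, -0.004]],
  [[3.2, -3, 51], [0.0014, 0, -0.004]],
  [[3.2, -3, 57], [0.0014, 0, -0.004]],
  [[3.2, -3, 61], [0.0014, 0, -0.004]],
  [[3.2, -3, 63], [0.0014, 0, -0.004]],
  [[3.2, -3, 63], [0.0014, 0, -0.004]],
])

```text
time: 20.15
tool_pos: [592.4, 260.3, 127.8]
tcp_rot: [-180.0, -0.0, 77.1]
ft_force: [-0.2, -0.2, -1.4]
finger_gap: 33.6
grip_force: 50.2
```

Request:
jog_arm([
  [[0, 0, 0], [0, 0, 0]],
  [[0, 0, 0], [0, 0, 0]],
  [[0, 0, 0], [0, 0, 0]],
  [[0, 0, 0], [0, 0, 0]],
])

```text
time: 20.55
tool_pos: [592.4, 260.3, 128.0]
tcp_rot: [180.0, -0.0, 77.1]
ft_force: [0.1, 0.3, -0.9]
finger_gap: 33.3
grip_force: 50.2
```

Run:
```python
from chk import *
T=wristpose(); s=r.sense(); print(s['tool_pos'],s['tcp_rot'],s['ft_force']); im,d=r.snapshot('wrist'); cv2.imwrite('pics/w7.png',im); chk(im,d,T); rel([593,258.7,121.8],tool(77.0,0))
```

```text
[592.44892498 260.31115381 127.9886351 ] [ 1.79988013e+02 -2.24146031e-02  7.70867378e+01] [ 0.135546    0.28851201 -0.87104991]
face x 16.57 tilt/yaw deg -0.04 0.03 y range [-15.82   0.66  17.13] z max 33.7
frame tool 467 [[18.2, -23.7, 51.0], [23.8, 25.8, 55.2]] ((20.88953399658203, 1.0002899169921875), (5.864267349243164, 49.943328857421875), 0.1547933965921402) z [51.1 51.6 52.4]
shift [-1.4  0.9  6.1] turn [ 0.0001 -0.0003  0.0015]
```

Request:
jog_arm([
  [[-0.5, 0.3, 1], [0, 0, 0.001]],
  [[-1.1, 0.6, 3], [0, 0, 0.002]],
  [[-1.1, 0.6, 5], [0, 0, 0.002]],
  [[-1.1, 0.6, 6], [0, 0, 0.002]],
  [[-1.1, 0.6, 6.3], [0, 0, 0.002]],
  [[-1.1, 0.6, 6.3], [0, 0, 0.002]],
  [[-1.1, 0.6, 6.3], [0, 0, 0.002]],
  [[-1.1, 0.6, 6.3], [0, 0, 0.002]],
  [[-1.1, 0.6, 6.3], [0, 0, 0.002]],
  [[-1.1, 0.6, 6.3], [0, 0, 0.002]],
])

```text
time: 21.6
tool_pos: [592.7, 259.1, 121.5]
tcp_rot: [-180.0, -0.0, 77.0]
ft_force: [-0.8, -1.0, -0.2]
finger_gap: 33.3
grip_force: 50.2
```

Run:
```python
from chk import *
T=wristpose(); s=r.sense(); print(s['tool_pos'],s['tcp_rot'],s['ft_force'],s['grip_force'],abs(s['qd']).max()); im,d=r.snapshot('wrist'); chk(im,d,T); rel([593,258.7,121.6],tool(77.0,0))
im,d=r.snapshot('scene'); cv2.imwrite('pics/s8.png',im)
```

```text
[592.70830255 259.0930504  121.49678465] [-1.79999580e+02 -1.39803386e-02  7.69734809e+01] [-0.76707449 -1.04548761 -0.20728241] 50.16565561294556 0.05717057473105631
face x 16.57 tilt/yaw deg -0.12 0.09 y range [-15.93   0.89  17.07] z max 44.89
frame tool 575 [[18.3, -24.4, 44.6], [24.9, 25.0, 48.8]] ((21.564682006835938, 0.3072967529296875), (49.68653106689453, 7.083245754241943), 89.94506072998047) z [44.6 45.1 45.9]
shift [-0.3  0.4 -0.1] turn [-0.0001 -0.0002 -0.0005]
```

View pics/s8.png

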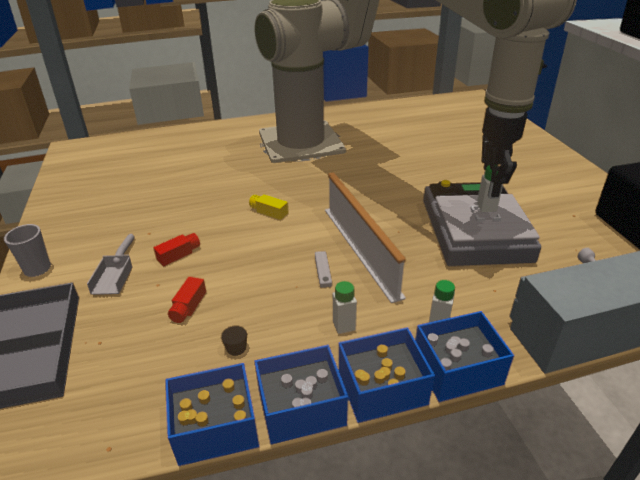

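The vial is held over the frame at (487,200), clear of the scale, and nothing else has moved. The remaining offsets are under 0.5 mm and the gap is about 10 mm.

```bash
python3 -c "
from bench import r
print(r.hand_in())"
```

```text
the job is handed in; nothing more can be done
None
```

I stood the toppled vial upright on its own side and released it, then regrasped it and lifted it over the divider; it is now held upright and still, square and centred to about 0.5 mm, about 10 mm above the frame, and the job is handed in (about 22 s used, verdict not shown).

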